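# Pin the pupil's wooden press together

### The job

In the school woodwork room, a small wooden press of two stacked bars has a pin at one end only. Take the long pin out of the pin stand, push it down through the open hole at the other end so that it passes through both bars, keep hold of it until it is fully home with its washer down on the upper bar, then let go. Leave the short pin in the stand.

Things in the scene. Friction and masses are not known exactly. Their poses are not given: they have to be found in the camera images.
- long_pin_grip (a point): Long pin, about 130 g: steel rod (14 mm across, 68 mm long, last 8 mm tapering to a flat 8 mm tip), fixed steel washer (40 mm across, 6 mm thick), dark wooden grip on top (24 mm across, 44 mm tall). Stands tip down in a stand, the taller of the two pins there; lift 34 mm to free it. Point: centre of the grip, 28 mm above the washer's underside, 96 mm above the tip; z up along the pin.
- short_pin_grip (a point): Short pin, to be left: same washer and grip, but a 38 mm rod, so it stands 30 mm lower than the long pin. Point: centre of its grip. Both stand loosely (may lean 4 degrees) in 34 mm deep holes, 80 mm apart, of a fixed plywood stand (80 x 160 x 44 mm high).
- open_hole (a point): Centre of the mouth of the press's open hole, on top of the upper bar, 80 mm above the bench; z up, y along the bar away from the fitted pin. The hole is 26 mm across and goes down through both bars (60 mm), with 20 mm of air below. The two bars' holes are in line within 3 mm. With the long pin fully home its grip centre is 28 mm above this point.
- press: The press, fixed to the bench: two pine bars (each 220 x 60 x 30 mm) one on the other, on two 20 mm battens. Origin: on the bench under its middle; y along the bars, towards the open hole, which is 75 mm from the middle. 75 mm the other way a pin is already fitted (same washer and grip, 50 mm above the bar); the upper bar can swing stiffly a few degrees about it.
Things that resemble listed ones, but are neither listed nor needed, are in the scene too. There is more than one size of the press; the one meant has the size given above.

How it is judged:
On the way:
1. the long pin, still held by the fingers, is through the upper bar and well down in the lower one (at most 17 mm short of home) (z of long_pin_grip in the frame of open_hole between 0.015 and 0.045 m and horizontal distance between long_pin_grip and open_hole below 0.015 m and contact force between the fingers and long_pin above 0.5 N), for 0.1 s.
At the end, for the whole second after the job is handed in: The long pin stands through both bars at the open hole, its washer down on the upper bar (within 6 mm), its grip within 12 mm sideways of the hole's centre line and within 10 degrees of upright, let go; the short pin is still in its place in the stand (its grip within 30 mm of where it began) (z of long_pin_grip in the frame of open_hole between 0.022 and 0.034 m and horizontal distance between long_pin_grip and open_hole below 0.012 m and angle between long_pin_grip's own z axis and vertical below 0.175 rad and distance of short_pin_grip from where it was at the start of the episode below 0.03 m); the robot touches nothing.
It fails at once if the short pin is taken out of its place (its grip moved more than 30 mm) (distance of short_pin_grip from where it was at the start of the episode above 0.03 m).
It also fails if it takes over 42 s, if anything falls off the work surface, if the arm or the gripper's body presses on something with over 40 N, if the wrist force passes 120 N, or if a joint passes its speed limit or range.

### The arm

A 7-joint arm with a two-finger parallel gripper is mounted at the origin on the work surface. World frame = base frame: x ahead of the robot, y to its left, z up, the work surface at z = 0. Lengths are in m, angles in rad, forces in N, time in s.
With the tool pointing down it reaches from about 0.4 to 0.875 m from the base axis. Payload 4.4 kg.
Tool frame: the origin (TCP) lies on the mounting face of the last link; the fingertips stand 173 mm ahead of it and the grasp point (between the pads) lies bot.grip_point_offset ahead of it (bot.grip_point_offset is the distance from the TCP to the grasp point, in m); z points along the fingers, y is the direction in which the jaws open and shut (so a half turn about z gives the same grasp; the last joint's range is limited). The gripper opens to 85 mm and grips with 20 to 120 N. Pads are 22 mm wide; open, the fingers measure 114 mm over their backs; the gripper's body (76 mm by 85 mm) begins 54 mm behind the grasp point. The pads swing forward as they close: fully open they stand 13 mm farther back than shut.
Start: joints at [-1.197, 0.628, 0.038, 1.517, -0.027, 0.996, -0.02], TCP at [0.277, 0.588, 0.405] pointing down, gripper open.
Joint ranges: [-3.06, 3.06], [-0.37, 2.12], [-1.25, 1.32], [0.18, 2.47], [-1.1, 4.24], [0.23, 1.98], [-2.94, 2.94]. Speed limits (rad/s): [2.57, 2.57, 3.14, 3.14, 3.14, 3.14, 3.14].

### API

Orientations are given as a unit quaternion [x, y, z, w].
In Python, from cell import bot gives the robot as it stands. The module is installed in compiled form; this text tells all that it offers.
- The arm moves only by the tool move_arm, never from a script. Its argument "targets" is one flat list of numbers, 4 for each row, row after row: the shift along the tool's x, y, z normalised to -1 to 1, where 1 is 20 mm, then the turn about the tool's z normalised to -1 to 1, where 1 is 0.08 rad. A call has exactly 8 rows; each row shifts and turns the commanded pose from where the row before left it, along the tool's axes as they then stand; what a row does not reach is not made up. A row lasts 1/10 s, in which the tool goes at most 50 mm and 8.59 degrees, less where a joint would pass 70% of its speed; a pose out of reach is approached as far as the arm can. A call with a number of a shift or a turn outside -1 to 1 is refused whole. A call with a gripper value outside its range is refused whole. "jaw" is the closure, from -1 (fully open) to 1 (shut), set as the call begins (left out, the last holds). The fingers move at their own pace and stop on an object; "grip_force" is the grip in N (left out, the last holds). Time passes only in rows, so rows that do not move let the fingers close, or fill a call up. It gives the time, the measured TCP pose, the force and the opening at its end, in the units of the state.
- bot.sense(): the state, without advancing time (a new reading comes with each control period).
- bot.snapshot(name): name is "scene" or "side" or "wrist"; returns a dict with "color" (400x640x3 uint8, red, green, blue), "fx", "fy", "cx", "cy" (pixels), "rvec" (rotation vector, rad) and "tvec" (3), from world to camera coordinates, as OpenCV has them. Camera axes: x right, y down, z forward; pixel columns grow to the right and rows downward; lengths in m; the calibration is good to about 2 mm. A picture is of the moment at which its call begins. There is no depth.
- bot.sign_off(): hands the job in, once; it reports no verdict.
Trained networks look in a picture, given as the dict that the camera call returned (one of the last four; its "shot" number tells which), for a name from the list of things; names that differ only in an ending like _2 or _b are one class to them, and where a whole thing is asked for, a point or a joint stands for the part that bears it (a point fixed in the world has none). Each returns a list of dicts, best first, with "p" (0 to 1); they miss things now and then, are a little off and sometimes report something else, mostly with a low value. They report only what shows in the picture. A call takes as long as a camera call. They do not tell look-alikes from the thing itself.
- bot.masks_of(name, picture): "mask" (400x640 bool, what is visible of it).
- bot.mark_of(name, picture): "centre" ([x, y, z] in m, in world coordinates, good to about 4 mm: a listed point, or the origin of a listed thing).
The state is a dict: "clock": time; "joints": joint angles; "joint_velocities": joint speeds; "joint_torque": joint torques, N m; "tcp_pos": TCP position; "tool_rot": TCP orientation; "wrist_force": force on the tool from outside, world axes, zero at the start; "wrist_torque": the same for the moment, N m; "finger_gap": finger opening in m.
Only numpy, scipy, OpenCV 4.12 (cv2) and the standard library are available. Lean on these libraries where they do the work, as an engineer would, in place of code of your own. Each camera call takes 0.05 s, during which the arm holds its last target.

## Working session

There is one attempt and no reset: what is moved stays moved. The work goes in short steps, Python scripts to look and compute and a tool call to move; the robot and the scene stay as the last step left them, time stands still between calls to the robot, and variables do not carry over. Pictures are saved under pics/ and viewed, and the job is handed in when it is done.

Besides the shell and the picture viewer there is one more tool, called after "Emit:" as name(argument=value, ...) on one line, values as JSON. move_arm: Moves the arm, as the interface text tells. Its arguments: {"type":"object","properties":{"targets":{"type":"array"},"jaw":{"type":"number"},"grip_force":{"type":"number"}},"required":["targets"]}

```bash
mkdir -p pics; cat > h.py <<'E'
import numpy as np, cv2
from cell import bot
def save(n,im): cv2.imwrite('pics/'+n+'.png',cv2.cvtColor(np.ascontiguousarray(im),cv2.COLOR_RGB2BGR))
def proj(s,p):
    K=np.array([[s['fx'],0,s['cx']],[0,s['fy'],s['cy']],[0,0,1.]])
    return cv2.projectPoints(np.array(p,float).reshape(-1,1,3),np.array(s['rvec'],float),np.array(s['tvec'],float),K,None)[0][:,0]
def ray(s,uv):
    R=cv2.Rodrigues(np.array(s['rvec'],float))[0];t=np.array(s['tvec'],float).ravel()
    d=R.T@np.array([(uv[0]-s['cx'])/s['fx'],(uv[1]-s['cy'])/s['fy'],1]);return -R.T@t,d
def atz(s,uv,z):
    c,d=ray(s,uv);return c+d*(z-c[2])/d[2]
E
python3 - <<'E'
from h import *
print(bot.grip_point_offset); st=bot.sense();print(st)
for n in ['scene','side','wrist']:
    s=bot.snapshot(n);save(n+'0',s['color'])
    for k in ['long_pin_grip','short_pin_grip','open_hole','press']:
        for r in bot.mark_of(k,s): print(n,k,round(r['p'],2),np.round(r['centre'],3),np.round(proj(s,r['centre'])[0]))
E
```

```text
0.1547
{'clock': 0.0, 'joints': array([-1.19677056,  0.6293159 ,  0.03843374,  1.51837509, -0.02702317,
        0.9963046 , -0.01998714]), 'joint_velocities': array([-6.86783929e-05,  1.14529349e-03, -6.57100226e-04,  8.04178140e-04,
       -9.89186630e-04, -1.15360375e-03,  3.49608005e-04]), 'joint_torque': array([ 2.22579242e-04, -5.63410664e+01,  1.22572079e+00, -1.93454486e+01,
        1.08590358e-02,  1.01749101e-02,  6.60466199e-06]), 'tcp_pos': array([0.27659321, 0.58788108, 0.40380595]), 'tool_rot': array([ 2.18141221e-01,  9.75916758e-01, -9.19982757e-04, -2.06015152e-04]), 'wrist_force': array([-0.30533978,  0.05714799, -0.64963879]), 'wrist_torque': array([-0.00110982,  0.00756334, -0.01751001]), 'finger_gap': 0.08530733592523188}
scene long_pin_grip 0.71 [ 0.502 -0.209  0.106] [245. 291.]
scene short_pin_grip 0.78 [ 0.543 -0.147  0.076] [282. 296.]
scene open_hole 0.98 [0.406 0.348 0.061] [419. 157.]
scene open_hole 0.91 [0.474 0.114 0.082] [362. 214.]
scene open_hole 0.78 [ 0.078 -0.38   0.108] [101. 182.]
scene press 0.94 [ 0.445  0.392 -0.003] [435. 174.]
scene press 0.94 [ 0.162 -0.321  0.002] [151. 217.]
scene press 0.81 [0.526 0.169 0.002] [389. 234.]
side long_pin_grip 0.57 [ 0.501 -0.209  0.105] [426. 232.]
side short_pin_grip 0.75 [ 0.543 -0.143  0.075] [415. 221.]
side open_hole 0.82 [0.403 0.348 0.061] [269. 164.]
side open_hole 0.77 [0.476 0.115 0.078] [330. 183.]
side press 0.91 [0.444 0.389 0.002] [275. 170.]
side press 0.89 [ 0.162 -0.318  0.   ] [331. 386.]
side press 0.86 [ 0.53   0.172 -0.001] [333. 191.]
wrist press 0.68 [ 0.447  0.395 -0.   ] [248. 324.]
```

View pictures.

View pics/scene0.png

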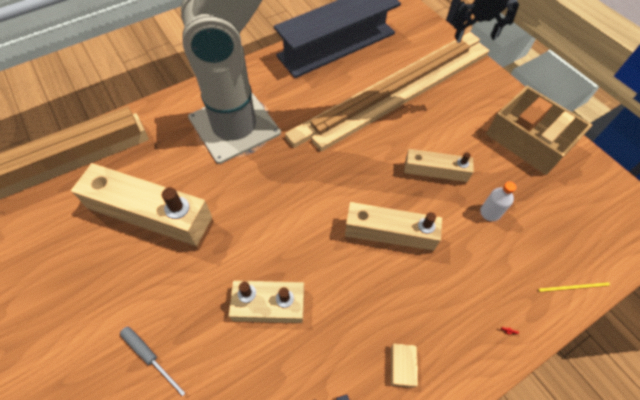

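View pics/side0.png

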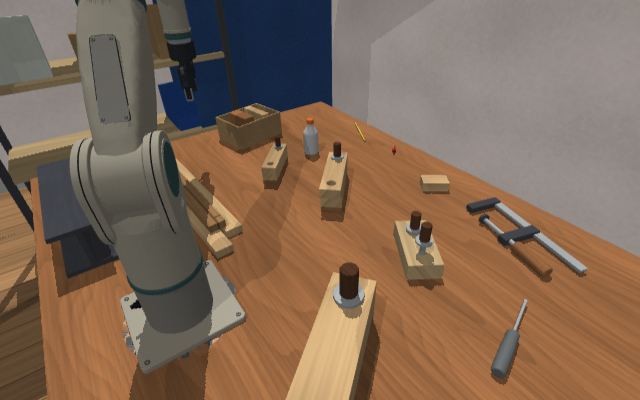

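```bash
python3 - <<'E'
from h import *
s=bot.snapshot('scene');c=s['color']
a=cv2.resize(c[185:255,330:450],None,fx=6,fy=6,interpolation=cv2.INTER_CUBIC)[:,:]
b=cv2.resize(c[270:330,220:310],None,fx=5,fy=5,interpolation=cv2.INTER_CUBIC)
save('press1',a);save('stand1',b)
# size check from upper bar top corners at z .08 are read by eye
for uv in [(419,157),(362,214),(101,182)]: print(uv,[np.round(atz(s,uv,z)[:2],3) for z in (.06,.08,.108)])
for n,k in [('open_hole','press')]:
  for m in bot.masks_of('press',s):
    ys,xs=np.nonzero(m['mask']);print(round(m['p'],2),xs.mean(),ys.mean(),xs.min(),xs.max(),ys.min(),ys.max())
E
```

```text
(419, 157) [array([0.406, 0.349]), array([0.415, 0.336]), array([0.427, 0.318])]
(362, 214) [array([0.465, 0.122]), array([0.473, 0.114]), array([0.484, 0.103])]
(101, 182) [array([ 0.038, -0.387]), array([ 0.055, -0.384]), array([ 0.079, -0.379])]
0.79 393.44034258712344 225.85705847607798 345 441 201 252
0.72 438.5929505400796 164.7964752700398 403 473 148 184
```

View pics/press1.png

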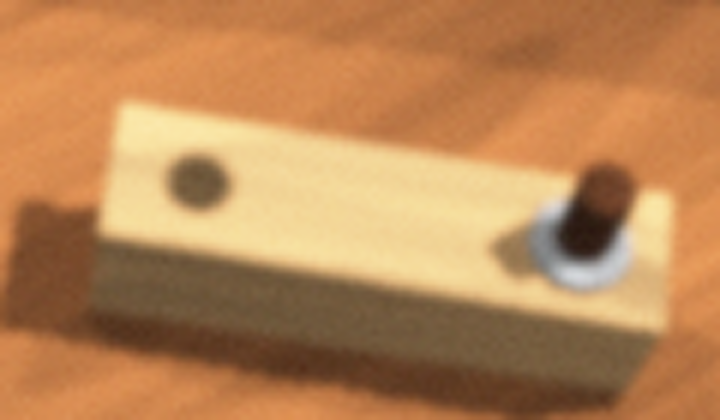

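View pics/stand1.png

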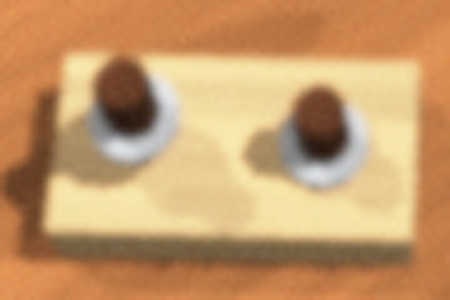

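```bash
cat >> h.py <<'E'
from scipy.spatial.transform import Rotation as Ro
def plan(target,yawy=None,step=0.019,n=None):
    """rows to bring TCP to target (world), tool y heading to yawy deg (mod 360)"""
    st=bot.sense();R=Ro.from_quat(st['tool_rot']).as_matrix();p=np.array(st['tcp_pos']);y0=np.degrees(np.arctan2(R[1,1],R[0,1]))
    d=np.array(target)-p; dy=0 if yawy is None else (yawy-y0+180)%360-180
    N=n or int(max(np.ceil(np.linalg.norm(d)/step),np.ceil(abs(np.radians(dy))/.078)))
    N=-(-N//8)*8 if n is None else n
    print('p',np.round(p,4),'y0',round(y0,1),'d',np.round(d,4),'dyaw',round(dy,1),'rows',N)
    Rc=R.copy();P=p.copy();out=[]
    for i in range(N):
        want=p+d*(i+1)/N; l=np.round(Rc.T@(want-P)/.02,2); t=round(-np.radians(dy)/N/.08,2)
        P=P+Rc@l*.02; Rc=Rc@Ro.from_euler('z',t*.08).as_matrix(); out.append([*l,t])
    for i in range(0,N,8): print([float(v) for r in out[i:i+8] for v in r])
E
python3 - <<'E'
from h import *
plan([.502,-.209,.33],-32.7)
s=bot.snapshot('scene')
a=atz(s,(350.5,202),.08);b=atz(s,(442,217),.08);print(np.linalg.norm(a-b),atz(s,(362.6,214.9),.08))
E
```

```text
p [0.2767 0.5882 0.4047] y0 64.8 d [ 0.2253 -0.7972 -0.0747] dyaw -97.5 rows 48
[-0.57, -0.65, 0.08, 0.44, -0.58, -0.63, 0.08, 0.44, -0.61, -0.61, 0.07, 0.44, -0.64, -0.59, 0.08, 0.44, -0.65, -0.57, 0.08, 0.44, -0.67, -0.54, 0.08, 0.44, -0.69, -0.52, 0.07, 0.44, -0.71, -0.49, 0.08, 0.44]
[-0.72, -0.47, 0.08, 0.44, -0.74, -0.44, 0.08, 0.44, -0.76, -0.42, 0.08, 0.44, -0.77, -0.39, 0.07, 0.44, -0.78, -0.36, 0.08, 0.44, -0.8, -0.33, 0.08, 0.44, -0.8, -0.31, 0.08, 0.44, -0.82, -0.28, 0.08, 0.44]
[-0.83, -0.25, 0.07, 0.44, -0.83, -0.22, 0.08, 0.44, -0.84, -0.19, 0.08, 0.44, -0.85, -0.16, 0.08, 0.44, -0.85, -0.13, 0.07, 0.44, -0.86, -0.1, 0.08, 0.44, -0.86, -0.07, 0.08, 0.44, -0.86, -0.04, 0.08, 0.44]
[-0.86, -0.01, 0.08, 0.44, -0.87, 0.02, 0.07, 0.44, -0.86, 0.06, 0.08, 0.44, -0.86, 0.08, 0.08, 0.44, -0.85, 0.11, 0.08, 0.44, -0.85, 0.14, 0.07, 0.44, -0.85, 0.17, 0.08, 0.44, -0.84, 0.21, 0.08, 0.44]
[-0.83, 0.23, 0.08, 0.44, -0.82, 0.26, 0.08, 0.44, -0.82, 0.28, 0.07, 0.44, -0.8, 0.32, 0.08, 0.44, -0.79, 0.35, 0.08, 0.44, -0.78, 0.37, 0.08, 0.44, -0.76, 0.4, 0.08, 0.44, -0.75, 0.43, 0.07, 0.44]
[-0.74, 0.45, 0.08, 0.44, -0.72, 0.48, 0.08, 0.44, -0.7, 0.5, 0.08, 0.44, -0.68, 0.53, 0.07, 0.44, -0.66, 0.55, 0.08, 0.44, -0.65, 0.57, 0.08, 0.44, -0.62, 0.6, 0.08, 0.44, -0.6, 0.62, 0.08, 0.44]
0.21925269287129218 [0.47581461 0.11406575 0.08      ]
```

Three presses were found, with holes at pixels (419,157), (362,215) and (101,182). Their mouth heights are about 61, 80 and 108 mm. The middle one is meant: its bar measures 219 mm with the mouth at 80 mm, and the enlarged crop shows its open hole and the fitted pin. Of the two stand pins, the left one at (245,291) is the long pin (grip z 0.106 against 0.076 for the right one).

Emit:
move_arm(targets=[-0.57,-0.65,0.05,0.44,-0.58,-0.63,0.05,0.44,-0.61,-0.61,0.05,0.44,-0.64,-0.59,0.05,0.44,-0.65,-0.57,0.05,0.44,-0.67,-0.54,0.05,0.44,-0.69,-0.52,0.05,0.44,-0.71,-0.49,0.05,0.44], jaw=-1, grip_force=60)

```text
clock: 1.7
tcp_pos: [0.3145, 0.4546, 0.3968]
tool_rot: [0.354, 0.935, 0.0, -0.0]
wrist_force: [0.9, 0.3, -0.2]
finger_gap: 0.0852
```

Emit:
move_arm(targets=[-0.72,-0.47,0.05,0.44,-0.74,-0.44,0.05,0.44,-0.76,-0.42,0.05,0.44,-0.77,-0.39,0.05,0.44,-0.78,-0.36,0.05,0.44,-0.8,-0.33,0.05,0.44,-0.8,-0.31,0.05,0.44,-0.82,-0.28,0.05,0.44])

```text
clock: 2.5
tcp_pos: [0.3522, 0.321, 0.3886]
tool_rot: [0.482, 0.876, 0.0, -0.0]
wrist_force: [1.8, -0.4, 0.7]
finger_gap: 0.0857
```

Emit:
move_arm(targets=[-0.83,-0.25,0.05,0.44,-0.83,-0.22,0.05,0.44,-0.84,-0.19,0.05,0.44,-0.85,-0.16,0.05,0.44,-0.85,-0.13,0.05,0.44,-0.86,-0.1,0.05,0.44,-0.86,-0.07,0.05,0.44,-0.86,-0.04,0.05,0.44])

```text
clock: 3.3
tcp_pos: [0.3897, 0.1882, 0.3806]
tool_rot: [0.6, 0.8, 0.0, 0.0]
wrist_force: [-0.1, 0.3, -0.2]
finger_gap: 0.0853
```

```bash
python3 - <<'E'
from h import *
plan([.502,-.209,.33],-32.7)
print(np.round(bot.sense()['joints'],2))
E
```

```text
p [0.3897 0.1882 0.3806] y0 16.2 d [ 0.1123 -0.3972 -0.0506] dyaw -48.9 rows 24
[-0.86, -0.01, 0.11, 0.44, -0.86, 0.03, 0.1, 0.44, -0.86, 0.05, 0.11, 0.44, -0.85, 0.08, 0.1, 0.44, -0.86, 0.12, 0.11, 0.44, -0.84, 0.14, 0.1, 0.44, -0.85, 0.18, 0.11, 0.44, -0.83, 0.2, 0.1, 0.44]
[-0.83, 0.23, 0.11, 0.44, -0.82, 0.26, 0.1, 0.44, -0.81, 0.29, 0.11, 0.44, -0.8, 0.32, 0.11, 0.44, -0.78, 0.35, 0.1, 0.44, -0.78, 0.37, 0.11, 0.44, -0.76, 0.41, 0.1, 0.44, -0.75, 0.42, 0.11, 0.44]
[-0.73, 0.46, 0.1, 0.44, -0.71, 0.47, 0.11, 0.44, -0.7, 0.51, 0.1, 0.44, -0.68, 0.53, 0.11, 0.44, -0.66, 0.55, 0.1, 0.44, -0.64, 0.57, 0.11, 0.44, -0.62, 0.6, 0.11, 0.44, -0.59, 0.62, 0.1, 0.44]
[-0.73  0.37  0.29  2.13 -0.17  0.66 -0.04]
```

Tracking is exact, so I'll continue.

Emit:
move_arm(targets=[-0.86,-0.01,0.1,0.44,-0.86,0.03,0.1,0.44,-0.86,0.05,0.1,0.44,-0.85,0.08,0.1,0.44,-0.86,0.12,0.1,0.44,-0.84,0.14,0.1,0.44,-0.85,0.18,0.1,0.44,-0.83,0.2,0.1,0.44])

```text
clock: 4.1
tcp_pos: [0.4273, 0.0559, 0.3646]
tool_rot: [0.707, 0.708, 0.0, 0.0]
wrist_force: [0.7, 0.2, 0.6]
finger_gap: 0.0852
```

Emit:
move_arm(targets=[-0.83,0.23,0.1,0.44,-0.82,0.26,0.1,0.44,-0.81,0.29,0.1,0.44,-0.8,0.32,0.1,0.44,-0.78,0.35,0.1,0.44,-0.78,0.37,0.1,0.44,-0.76,0.41,0.1,0.44,-0.75,0.42,0.1,0.44])

```text
clock: 4.9
tcp_pos: [0.4649, -0.0765, 0.3485]
tool_rot: [0.799, 0.602, -0.0, 0.0]
wrist_force: [-0.9, 0.7, -0.1]
finger_gap: 0.0856
```

Emit:
move_arm(targets=[-0.73,0.46,0.1,0.44,-0.71,0.47,0.1,0.44,-0.7,0.51,0.1,0.44,-0.68,0.53,0.1,0.44,-0.66,0.55,0.1,0.44,-0.64,0.57,0.1,0.44,-0.62,0.6,0.1,0.44,-0.59,0.62,0.1,0.44])

```text
clock: 5.7
tcp_pos: [0.5032, -0.2087, 0.3325]
tool_rot: [0.875, 0.484, -0.0, -0.0]
wrist_force: [0.9, -0.3, 0.2]
finger_gap: 0.0855
```

```bash
python3 - <<'E'
from h import *
print(np.round(bot.sense()['joints'],2))
for n in ['scene','side','wrist']:
    s=bot.snapshot(n);save(n+'1',s['color'])
    for k in ['long_pin_grip','short_pin_grip']:
        for r in bot.mark_of(k,s): print(n,k,round(r['p'],2),np.round(r['centre'],3),np.round(proj(s,r['centre'])[0]))
plan([.502,-.209,.264],-32.7,n=8)
E
```

```text
[ 0.05  0.62  0.46  1.9  -0.4   0.72  0.17]
scene long_pin_grip 0.73 [ 0.502 -0.211  0.107] [244. 291.]
scene short_pin_grip 0.73 [ 0.544 -0.144  0.077] [283. 295.]
side long_pin_grip 0.54 [ 0.499 -0.209  0.107] [425. 232.]
side short_pin_grip 0.84 [ 0.547 -0.142  0.076] [416. 220.]
wrist long_pin_grip 0.63 [ 0.502 -0.209  0.107] [318. 219.]
wrist short_pin_grip 0.69 [ 0.544 -0.144  0.079] [320. 101.]
p [ 0.5029 -0.2065  0.3328] y0 -31.9 d [-0.0009 -0.0025 -0.0688] dyaw -0.8 rows 8
[-0.02, 0.0, 0.43, 0.02, -0.01, 0.01, 0.43, 0.02, -0.02, 0.0, 0.43, 0.02, -0.02, 0.01, 0.43, 0.02, -0.01, -0.0, 0.43, 0.02, -0.02, 0.0, 0.43, 0.02, -0.02, 0.01, 0.43, 0.02, -0.01, 0.0, 0.43, 0.02]
```

View pics/wrist1.png

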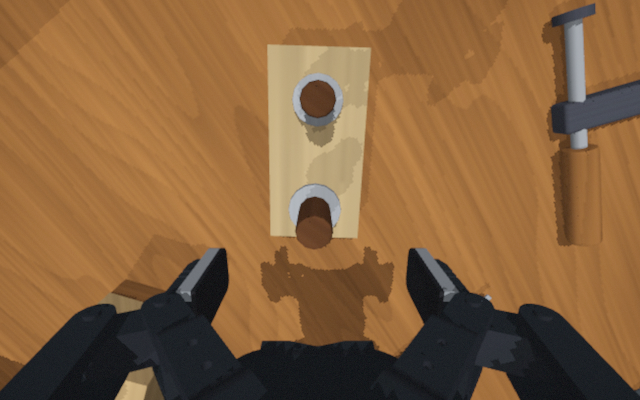

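View pics/side1.png

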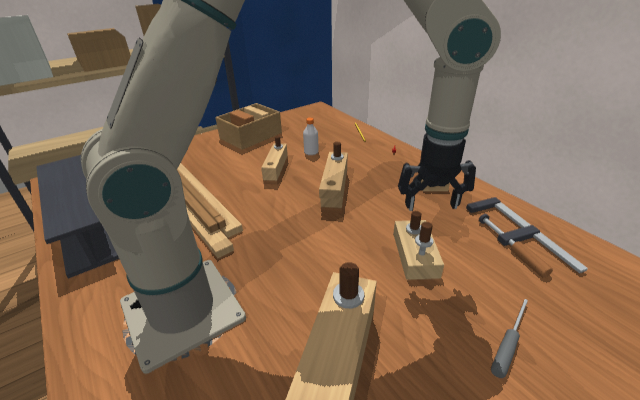

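The wrist view shows the long pin (the nearer one, grip at about (315,220)) centred between the fingers, with the short pin beyond it at (318,98). Next I'll descend and close.

Emit:
move_arm(targets=[-0.02,0.0,0.43,0.02,-0.02,0.0,0.43,0.02,-0.02,0.0,0.43,0.02,-0.02,0.0,0.43,0.02,-0.02,0.0,0.43,0.02,-0.02,0.01,0.43,0.02,-0.02,0.01,0.43,0.02,-0.02,0.01,0.43,0.02])

```text
clock: 6.95
tcp_pos: [0.5017, -0.2104, 0.2631]
tool_rot: [0.878, 0.479, -0.0, -0.0]
wrist_force: [0.3, 1.0, -0.3]
finger_gap: 0.0854
```

Emit:
move_arm(targets=[0,0,0,0,0,0,0,0,0,0,0,0,0,0,0,0,0,0,0,0,0,0,0,0,0,0,0,0,0,0,0,0], jaw=1, grip_force=60)

```text
clock: 7.75
tcp_pos: [0.5011, -0.2099, 0.2644]
tool_rot: [0.878, 0.479, -0.0, -0.001]
wrist_force: [-1.5, 1.7, 4.7]
finger_gap: 0.0231
```

Emit:
move_arm(targets=[0,0,-0.3,0,0,0,-0.5,0,0,0,-0.8,0,0,0,-0.8,0,0,0,-0.8,0,0,0,-0.8,0,0,0,-0.8,0,0,0,-0.6,0])

```text
clock: 8.55
tcp_pos: [0.5018, -0.2105, 0.3737]
tool_rot: [0.878, 0.479, 0.001, 0.001]
wrist_force: [-0.4, 0.3, -0.2]
finger_gap: 0.0225
```

```bash
python3 - <<'E'
from h import *
st=bot.sense();print(st['tcp_pos'],st['finger_gap'],st['wrist_force'])
for n in ['scene','side','wrist']:
    s=bot.snapshot(n);c=s['color']
    for k in ['long_pin_grip','short_pin_grip','open_hole']:
        for r in bot.mark_of(k,s): print(n,k,round(r['p'],2),np.round(r['centre'],3),np.round(proj(s,r['centre'])[0]))
    g=st['tcp_pos']-[0,0,.1547]
    u=proj(s,[g,g-[0,0,.028],g-[0,0,.096]]);print(u)
    if n=='wrist': save('wrist2',c)
    else:
        x,y=map(int,u[1]);save(n+'2',cv2.resize(c[max(0,y-50):y+50,x-50:x+50],None,fx=6,fy=6,interpolation=cv2.INTER_CUBIC))
E
```

```text
[ 0.5018387  -0.2105141   0.37369777] 0.022463773048992736 [-0.42650579  0.32104832 -0.21291043]
scene long_pin_grip 0.71 [ 0.502 -0.211  0.216] [236. 273.]
scene short_pin_grip 0.53 [ 0.544 -0.147  0.075] [282. 296.]
scene open_hole 0.79 [0.407 0.35  0.063] [420. 157.]
scene open_hole 0.73 [0.471 0.111 0.08 ] [361. 214.]
scene open_hole 0.6 [ 0.08  -0.38   0.109] [101. 182.]
[[236.33146807 271.64400182]
 [238.5840146  276.84121818]
 [243.53070621 288.25453466]]
side short_pin_grip 0.54 [ 0.543 -0.139  0.076] [414. 220.]
side open_hole 0.58 [0.478 0.115 0.078] [331. 183.]
side open_hole 0.57 [0.403 0.348 0.064] [269. 163.]
[[434.25951895 189.61205517]
 [432.15489625 200.84777806]
 [427.39955496 226.23460724]]
wrist long_pin_grip 0.92 [ 0.502 -0.214  0.213] [323. 270.]
wrist short_pin_grip 0.33 [ 0.5   -0.211  0.214] [317. 268.]
[[318.97741361 272.10570134]
 [318.69482979 244.87209086]
 [318.28288333 205.17134061]]
```

View pics/wrist2.png

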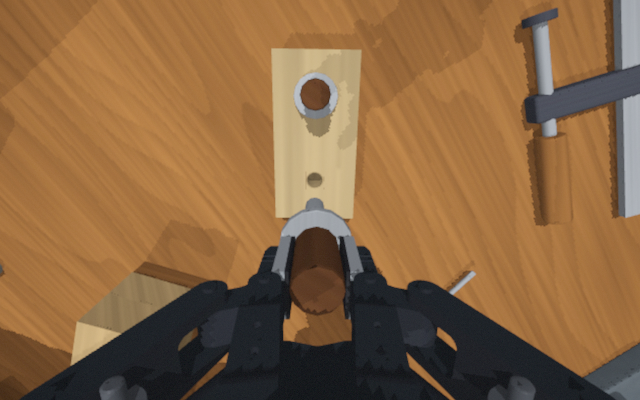

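View pics/side2.png

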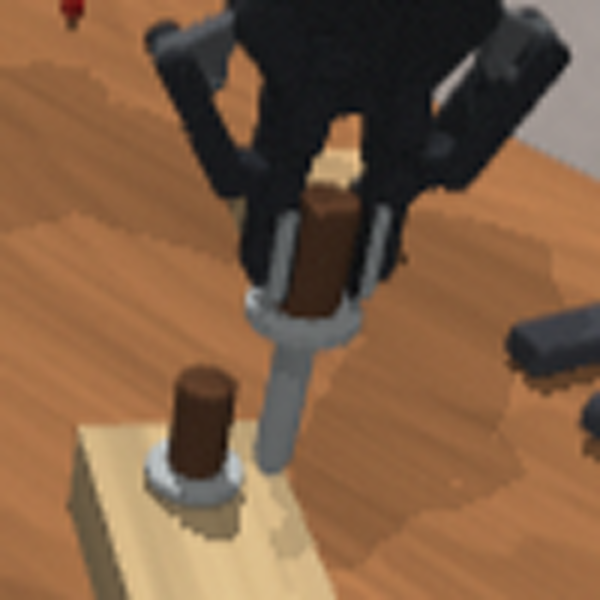

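View pics/scene2.png

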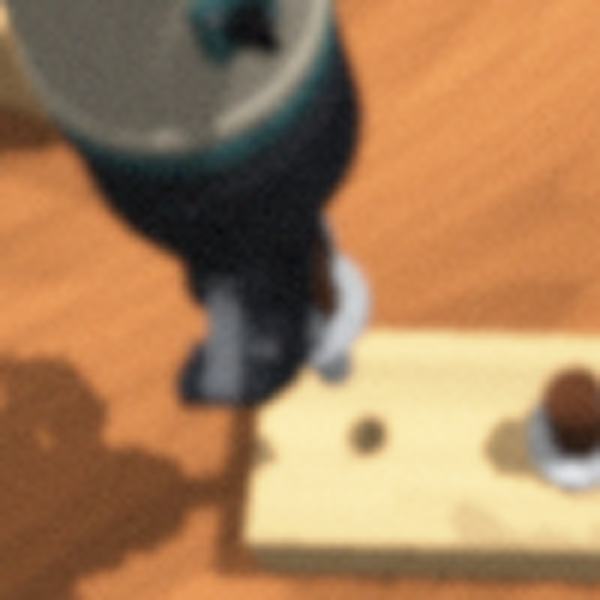

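```bash
python3 - <<'E'
from h import *
st=bot.sense();R=Ro.from_quat(st['tool_rot']).as_matrix()
s=bot.snapshot('wrist');save('wr2c',cv2.resize(s['color'][180:260,260:380],None,fx=6,fy=6,interpolation=cv2.INTER_CUBIC))
g=st['tcp_pos']+R@[0,0,.1547+.005]
for nm,dz,rad in [('tip',.096,.004),('shoulder',.088,.007),('washer bottom',.028,.02),('washer top',.022,.02)]:
    P=[g+R@np.array([a*rad,b*rad,dz]) for a,b in [(0,0),(1,0),(-1,0),(0,1),(0,-1)]]
    print(nm,np.round((proj(s,P)-[260,180])*6))
E
```

```text
tip [[342. 133.]
 [342. 103.]
 [343. 162.]
 [373. 133.]
 [312. 133.]]
shoulder [[343. 152.]
 [343.  99.]
 [343. 205.]
 [398. 152.]
 [287. 152.]]
washer bottom [[343. 354.]
 [343. 153.]
 [343. 542.]
 [555. 354.]
 [131. 354.]]
washer top [[343. 382.]
 [343. 174.]
 [343. 575.]
 [563. 381.]
 [124. 382.]]
```

View pics/wr2c.png

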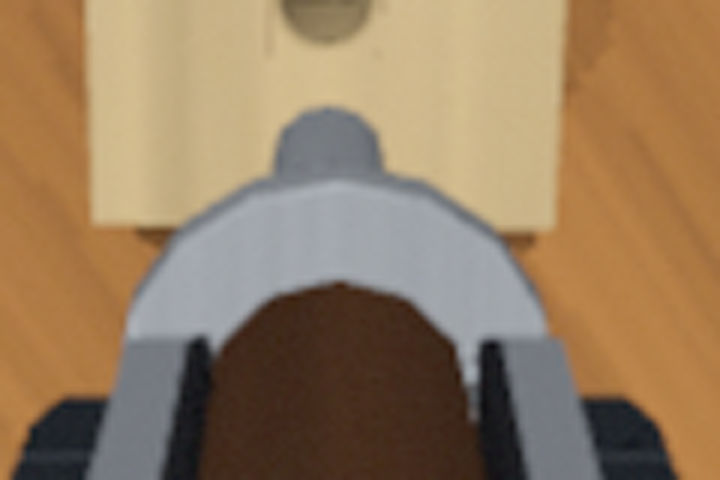

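```bash
python3 - <<'E'
from h import *
plan([.476,.114,.384],n=24)
E
```

```text
p [ 0.5016 -0.2104  0.3716] y0 -32.7 d [-0.0256  0.3244  0.0124] dyaw 0 rows 24
[0.54, -0.41, -0.03, -0.0, 0.54, -0.41, -0.02, -0.0, 0.54, -0.41, -0.03, -0.0, 0.54, -0.41, -0.02, -0.0, 0.54, -0.41, -0.03, -0.0, 0.54, -0.41, -0.02, -0.0, 0.54, -0.41, -0.03, -0.0, 0.54, -0.41, -0.03, -0.0]
[0.54, -0.41, -0.02, -0.0, 0.53, -0.41, -0.03, -0.0, 0.54, -0.41, -0.02, -0.0, 0.54, -0.42, -0.03, -0.0, 0.54, -0.41, -0.02, -0.0, 0.54, -0.41, -0.03, -0.0, 0.54, -0.41, -0.03, -0.0, 0.54, -0.41, -0.02, -0.0]
[0.54, -0.41, -0.03, -0.0, 0.54, -0.41, -0.02, -0.0, 0.54, -0.41, -0.03, -0.0, 0.54, -0.41, -0.02, -0.0, 0.54, -0.41, -0.03, -0.0, 0.54, -0.41, -0.03, -0.0, 0.54, -0.41, -0.02, -0.0, 0.54, -0.41, -0.03, -0.0]
```

Emit:
move_arm(targets=[0.3,-0.25,-0.2,0,0.5,-0.4,-0.2,0,0.6,-0.45,-0.2,0,0.6,-0.45,0,0,0.6,-0.45,0,0,0.6,-0.45,0,0,0.6,-0.45,0,0,0.6,-0.45,0,0])

```text
clock: 10.0
tcp_pos: [0.4926, -0.0982, 0.3843]
tool_rot: [0.877, 0.48, 0.0, -0.0]
wrist_force: [-0.5, -0.3, -1.5]
finger_gap: 0.0227
```

Emit:
move_arm(targets=[0.6,-0.45,0,0,0.6,-0.45,0,0,0.6,-0.45,0,0,0.6,-0.45,0,0,0.6,-0.45,0,0,0.6,-0.45,0,0,0.6,-0.45,0,0,0.6,-0.45,0,0])

```text
clock: 10.8
tcp_pos: [0.4837, 0.0214, 0.3843]
tool_rot: [0.877, 0.48, 0.0, -0.0]
wrist_force: [0.2, 0.1, -1.2]
finger_gap: 0.0229
```

```bash
python3 - <<'E'
from h import *
plan([.476,.114,.384],n=8)
E
```

```text
p [0.4837 0.0214 0.3843] y0 -32.7 d [-0.0077  0.0926 -0.0003] dyaw 0 rows 8
[0.46, -0.35, 0.0, -0.0, 0.46, -0.36, 0.0, -0.0, 0.46, -0.35, 0.01, -0.0, 0.46, -0.35, -0.0, -0.0, 0.47, -0.35, 0.0, -0.0, 0.46, -0.36, 0.0, -0.0, 0.46, -0.35, 0.01, -0.0, 0.46, -0.35, -0.0, -0.0]
```

Emit:
move_arm(targets=[0.6,-0.45,0,0,0.6,-0.45,0,0,0.6,-0.45,0,0,0.6,-0.45,0,0,0.5,-0.4,0,0,0.4,-0.3,0,0,0.3,-0.2,0,0,0.1,-0.1,0,0])

```text
clock: 11.6
tcp_pos: [0.4771, 0.113, 0.3839]
tool_rot: [0.877, 0.48, 0.0, -0.0]
wrist_force: [0.1, 0.1, -0.6]
finger_gap: 0.0229
```

```bash
cat > chk.py <<'E'
from h import *
import sys
tag=sys.argv[1]
st=bot.sense();R=Ro.from_quat(st['tool_rot']).as_matrix();print(st['tcp_pos'],st['wrist_force'],st['finger_gap'])
g=st['tcp_pos']+R@[0,0,.1597]
for n in ['side','wrist','scene']:
    s=bot.snapshot(n);c=s['color']
    for k in ['long_pin_grip','open_hole']:
        for r in bot.mark_of(k,s): print(n,k,round(r['p'],2),np.round(r['centre'],4),np.round(proj(s,r['centre'])[0]))
    hp=proj(s,[.475,.114,.08])[0]; x,y=int(max(60,hp[0])),int(max(50,hp[1])); y=min(y,350)
    if n=='wrist': x0,y0,w,h=260,120,120,100
    else: x0,y0,w,h=x-60,y-60,120,90
    print(n,'crop origin',x0,y0,'hole',np.round((hp-[x0,y0])*6),'tip',np.round((proj(s,g+R@[0,0,.096])[0]-[x0,y0])*6),'tcp tip edges',np.round((proj(s,[g+R@[a*.004,b*.004,.096] for a,b in [(1,0),(-1,0),(0,1),(0,-1)]])-[x0,y0])*6).tolist())
    save(n+tag,cv2.resize(c[y0:y0+h,x0:x0+w],None,fx=6,fy=6,interpolation=cv2.INTER_CUBIC))
E
python3 chk.py 3
```

```text
[0.4770896 0.1130058 0.3839361] [ 0.12341297  0.11598289 -0.55391606] 0.022869084273868464
side long_pin_grip 0.63 [0.4754 0.1104 0.2247] [331. 136.]
side open_hole 0.79 [0.4774 0.1167 0.0787] [330. 183.]
side crop origin 270 122 hole [361. 365.] tip [365. 275.] tcp tip edges [[364.0, 271.0], [365.0, 280.0], [373.0, 275.0], [356.0, 276.0]]
wrist long_pin_grip 0.66 [0.4803 0.111  0.2267] [324. 264.]
wrist open_hole 0.6 [0.4777 0.1129 0.0787] [317. 185.]
wrist crop origin 260 120 hole [323. 393.] tip [337. 485.] tcp tip edges [[337.0, 455.0], [337.0, 514.0], [368.0, 485.0], [306.0, 485.0]]
scene long_pin_grip 0.72 [0.4753 0.1078 0.2258] [367. 183.]
scene open_hole 0.83 [0.4733 0.1162 0.085 ] [363. 213.]
scene open_hole 0.79 [0.4063 0.3445 0.0601] [418. 158.]
scene open_hole 0.7 [ 0.0808 -0.3837  0.1088] [ 99. 183.]
scene crop origin 302 154 hole [362. 364.] tip [377. 309.] tcp tip edges [[387.0, 309.0], [366.0, 309.0], [377.0, 318.0], [376.0, 300.0]]
```

View pics/wrist3.png

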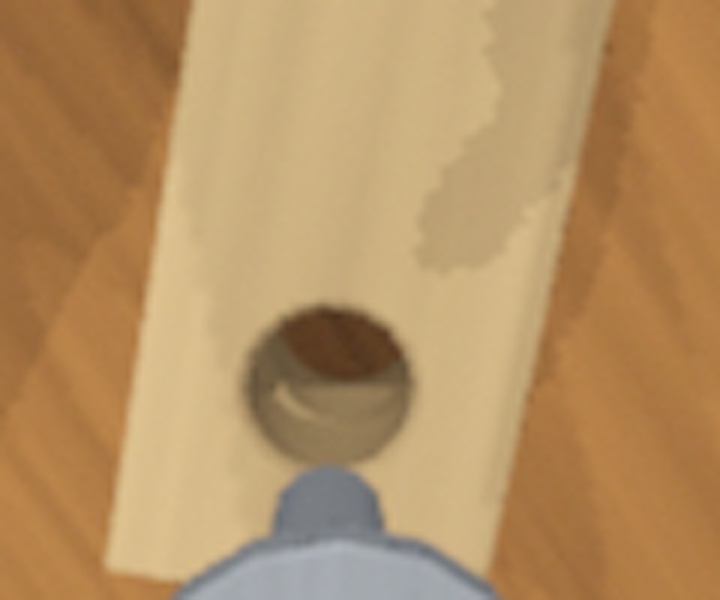

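View pics/side3.png

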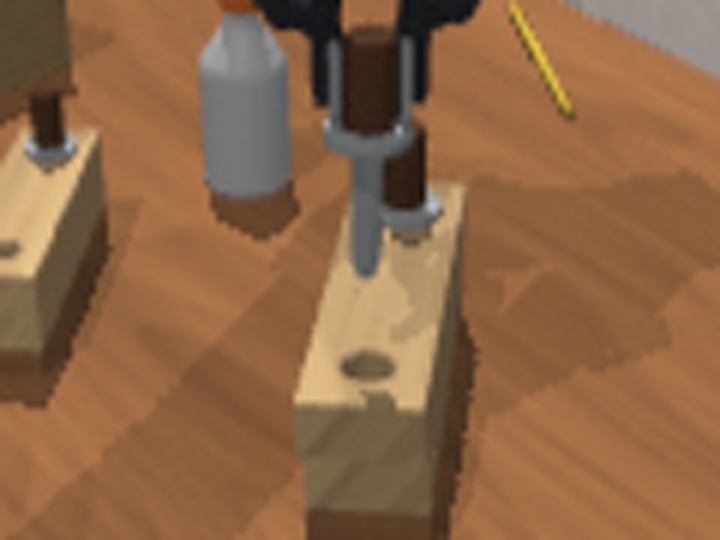

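The hole centre in the wrist crop is (329,385), and the pin tip is within about 2 mm of straight above it. A small correction comes first, then the first part of the descent.

Emit:
move_arm(targets=[0.12,0,0.2,0,0,0,0.4,0,0,0,0.4,0,0,0,0.4,0,0,0,0.4,0,0,0,0.4,0,0,0,0.4,0,0,0,0.2,0])

```text
clock: 12.85
tcp_pos: [0.4783, 0.1141, 0.327]
tool_rot: [0.878, 0.479, -0.001, -0.0]
wrist_force: [-0.6, 0.0, -1.2]
finger_gap: 0.0227
```

```bash
python3 chk.py 4
```

```text
[0.47825245 0.11413983 0.3269562 ] [-5.98240183e-01  8.88991469e-04 -1.20846362e+00] 0.022740909617577503
side long_pin_grip 0.86 [0.4756 0.1133 0.1706] [330. 154.]
side open_hole 0.93 [0.4752 0.1176 0.0781] [329. 183.]
side open_hole 0.93 [0.4008 0.3437 0.059 ] [269. 165.]
side open_hole 0.33 [ 0.5427 -0.1423  0.0753] [415. 221.]
side crop origin 270 122 hole [361. 365.] tip [366. 378.] tcp tip edges [[365.0, 374.0], [366.0, 383.0], [374.0, 378.0], [357.0, 379.0]]
wrist long_pin_grip 0.73 [0.4778 0.1122 0.167 ] [318. 266.]
wrist open_hole 0.93 [0.4756 0.1151 0.0825] [313. 207.]
wrist crop origin 260 120 hole [320. 527.] tip [340. 493.] tcp tip edges [[340.0, 463.0], [340.0, 522.0], [371.0, 493.0], [309.0, 493.0]]
scene long_pin_grip 0.7 [0.4823 0.1147 0.1712] [369. 197.]
scene open_hole 0.72 [0.4062 0.3468 0.0619] [419. 157.]
scene open_hole 0.7 [0.4711 0.1151 0.0818] [362. 213.]
scene open_hole 0.7 [ 0.0818 -0.3823  0.1092] [100. 183.]
scene crop origin 302 154 hole [362. 364.] tip [364. 380.] tcp tip edges [[374.0, 380.0], [354.0, 380.0], [365.0, 389.0], [364.0, 371.0]]
```

View pics/side4.png

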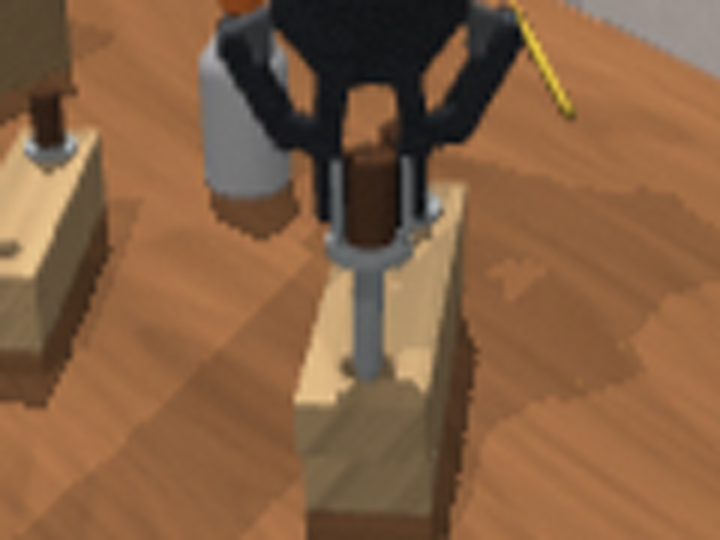

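View pics/wrist4.png

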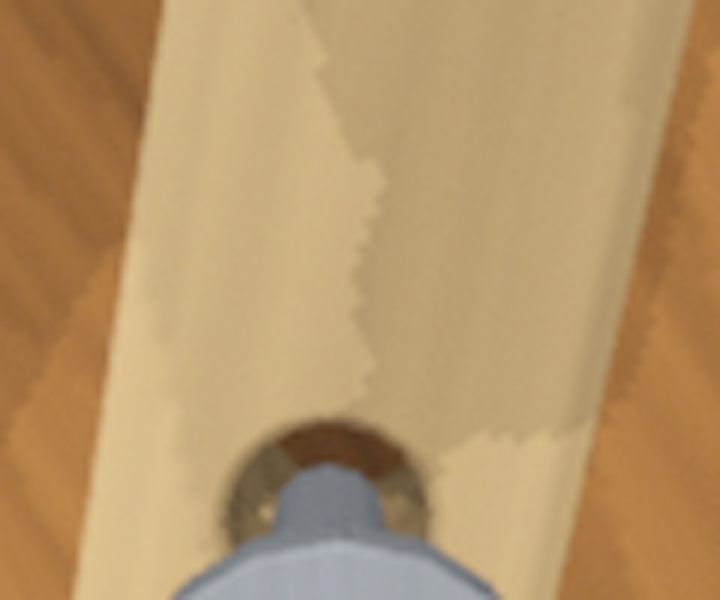

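Rod and hole are in line (x 329 against 327 in the wrist crop), the tip is in the mouth, and there is no contact force.

Emit:
move_arm(targets=[0.03,0,0.25,0,0,0,0.25,0,0,0,0.25,0,0,0,0.25,0,0,0,0.25,0,0,0,0.25,0,0,0,0.25,0,0,0,0.25,0])

```text
clock: 14.1
tcp_pos: [0.4788, 0.1147, 0.2874]
tool_rot: [0.878, 0.479, -0.0, -0.0]
wrist_force: [-0.2, 0.3, -0.6]
finger_gap: 0.0229
```

Emit:
move_arm(targets=[0,0,0.1,0,0,0,0.1,0,0,0,0.1,0,0,0,0.1,0,0,0,0.1,0,0,0,0.1,0,0,0,0.1,0,0,0,0.1,0])

```text
clock: 14.9
tcp_pos: [0.4788, 0.1147, 0.2718]
tool_rot: [0.878, 0.479, 0.0, 0.0]
wrist_force: [-0.5, -0.4, -1.6]
finger_gap: 0.0231
```

```bash
python3 chk.py 5
```

```text
[0.47881106 0.11471875 0.27175402] [-0.48827211 -0.40928677 -1.55085395] 0.02305071074134271
side long_pin_grip 0.65 [0.4786 0.1137 0.1157] [331. 172.]
side open_hole 0.85 [0.4767 0.1168 0.0781] [330. 183.]
side open_hole 0.83 [0.4008 0.3458 0.0631] [268. 163.]
side open_hole 0.5 [0.4787 0.1161 0.1126] [331. 172.]
side crop origin 270 122 hole [361. 365.] tip [367. 472.] tcp tip edges [[367.0, 468.0], [368.0, 477.0], [375.0, 472.0], [359.0, 473.0]]
wrist long_pin_grip 0.84 [0.4802 0.111  0.1099] [324. 266.]
wrist crop origin 260 120 hole [315. 720.] tip [343. 492.] tcp tip edges [[343.0, 462.0], [343.0, 521.0], [374.0, 492.0], [313.0, 492.0]]
scene long_pin_grip 0.56 [0.478  0.1122 0.1116] [364. 210.]
scene open_hole 0.96 [0.4718 0.1152 0.082 ] [362. 213.]
scene open_hole 0.73 [0.4085 0.3484 0.058 ] [419. 158.]
scene open_hole 0.69 [ 0.0796 -0.3817  0.1091] [100. 182.]
scene crop origin 302 154 hole [362. 364.] tip [353. 442.] tcp tip edges [[363.0, 442.0], [343.0, 442.0], [354.0, 451.0], [353.0, 434.0]]
```

View pics/side5.png

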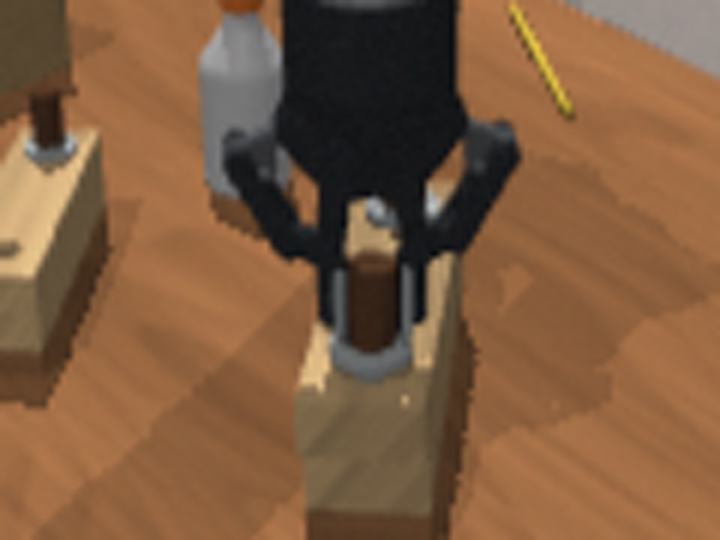

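The washer is now about 4 mm above the bar, with no force. I'll press slowly onto the bar until contact.

Emit:
move_arm(targets=[0,0,0.05,0,0,0,0.05,0,0,0,0.05,0,0,0,0.05,0,0,0,0.03,0,0,0,0,0,0,0,0,0,0,0,0,0])

```text
clock: 16.15
tcp_pos: [0.4788, 0.1147, 0.2673]
tool_rot: [0.878, 0.479, 0.0, -0.0]
wrist_force: [0.1, 0.6, -1.4]
finger_gap: 0.0226
```

Emit:
move_arm(targets=[0,0,0.05,0,0,0,0.05,0,0,0,0,0,0,0,0,0,0,0,0,0,0,0,0,0,0,0,0,0,0,0,0,0])

```text
clock: 16.95
tcp_pos: [0.4793, 0.1142, 0.2666]
tool_rot: [0.878, 0.479, 0.001, 0.0]
wrist_force: [-2.3, -1.5, 12.2]
finger_gap: 0.0225
```

Contact shows 12 N upward at the expected height, so the washer is home. Releasing now.

Emit:
move_arm(targets=[0,0,-0.05,0,0,0,0,0,0,0,0,0,0,0,0,0,0,0,0,0,0,0,0,0,0,0,0,0,0,0,0,0], jaw=-1)

```text
clock: 17.75
tcp_pos: [0.4788, 0.1147, 0.2663]
tool_rot: [0.878, 0.479, -0.0, -0.0]
wrist_force: [-0.1, -0.1, -0.3]
finger_gap: 0.0855
```

Emit:
move_arm(targets=[0,0,-0.2,0,0,0,-0.4,0,0,0,-0.8,0,0,0,-0.8,0,0,0,-0.8,0,0,0,-0.8,0,0,0,-0.8,0,0,0,-0.4,0])

```text
clock: 18.55
tcp_pos: [0.4791, 0.1146, 0.3681]
tool_rot: [0.878, 0.479, 0.001, 0.0]
wrist_force: [-0.2, -0.9, -0.1]
finger_gap: 0.0853
```

```bash
python3 chk.py 6; python3 - <<'E'
from h import *
s=bot.snapshot('scene')
for r in bot.mark_of('short_pin_grip',s): print(r['p'],r['centre'])
E
```

```text
[0.47905048 0.11462199 0.36808012] [-0.16576815 -0.89676574 -0.05556173] 0.08531427031714905
side long_pin_grip 0.65 [0.4801 0.1138 0.107 ] [332. 174.]
side open_hole 0.66 [0.4763 0.1142 0.0791] [330. 183.]
side open_hole 0.64 [0.4008 0.344  0.0619] [269. 164.]
side crop origin 270 122 hole [361. 365.] tip [367. 302.] tcp tip edges [[366.0, 297.0], [368.0, 306.0], [376.0, 301.0], [358.0, 302.0]]
wrist long_pin_grip 0.65 [0.4817 0.1135 0.1072] [321. 200.]
wrist crop origin 260 120 hole [323. 447.] tip [347. 494.] tcp tip edges [[347.0, 464.0], [347.0, 523.0], [378.0, 494.0], [316.0, 494.0]]
scene long_pin_grip 0.59 [0.4834 0.1109 0.107 ] [365. 212.]
scene open_hole 0.75 [0.4075 0.3477 0.061 ] [419. 157.]
scene open_hole 0.65 [0.4724 0.1133 0.0827] [362. 213.]
scene open_hole 0.63 [ 0.0818 -0.3812  0.1099] [100. 183.]
scene crop origin 302 154 hole [362. 364.] tip [380. 332.] tcp tip edges [[390.0, 332.0], [369.0, 332.0], [380.0, 341.0], [379.0, 323.0]]
0.83 [0.5441, -0.1466, 0.075]
```

View pics/side6.png

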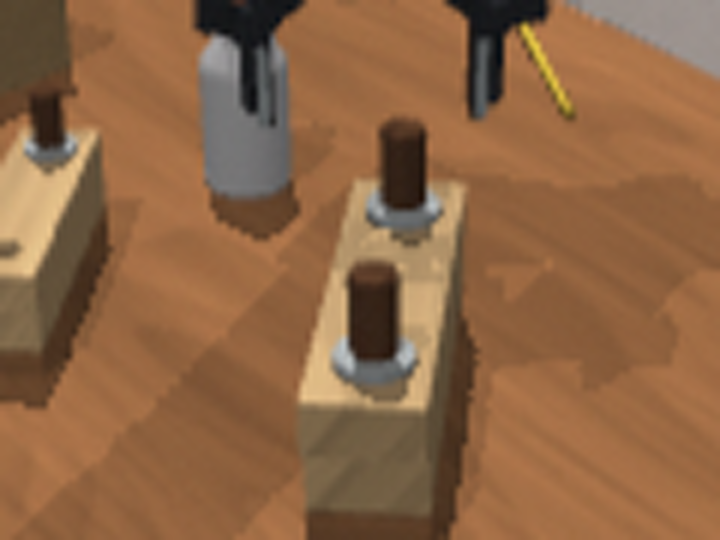

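View pics/scene6.png

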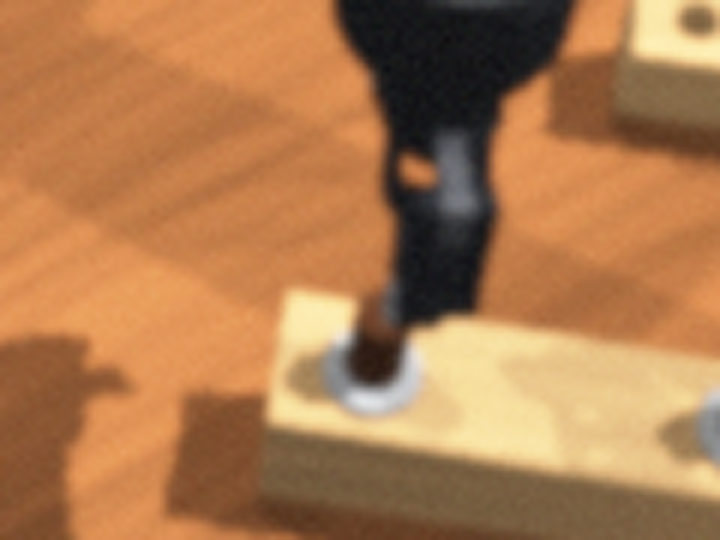

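The side crop shows the long pin upright with its washer flat on the bar at (373,360). The fingers are clear, and the short pin still reads (0.544,-0.147,0.075).

```bash
python3 -c "
from cell import bot
print(bot.sign_off(), bot.sense()['clock'])"
```

```text
the job is handed in; nothing more can be done
the job is handed in; nothing more can be done
```

The long pin is in the press's open hole with its washer down on the upper bar and let go, and the job is handed in. I lowered it in my grip until the washer met the bar (about 12 N upward, at the expected height), then released and raised the gripper clear. Handover was at roughly 19 s, well under the 42 s limit.

- **Long pin:** its grip reads about z 0.107 m (0.108 expected when home). It is about 4 mm sideways of the hole centre (12 mm allowed) and looks upright in the side view.
- **Short pin:** still in the stand, reading within about 4 mm of where it began.
- **Robot:** fingers open and clear of the pin, with about 1 N or less on the wrist.
- **Disagreement:** the cameras put the hole's x between 0.472 and 0.478 m, and the scene camera read the final grip about 3 mm further +x than the side camera. Taking the scene camera alone, the offset would be about 11 mm, close to the limit. The side and wrist views put it at about 4–5 mm, and I trusted those because the rod lined up with the hole in both.

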